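Put the washed capping chucks back in their holders

TASK

The four capping chucks of the press have been washed and stand in a row on the perforated drain rack. Put each one back in its own holder in the row on the tool channel, the smallest chuck in the smallest bore and so on up to the largest in the largest, upright and fully home. Set them down rather than drop them, and leave the bottles round the work where they stand.

Things in the scene. Friction and masses are not known exactly. Their poses are not given: they have to be found in the camera images.
- chuck_28: steel capping chuck, loose, 28 mm size (the smallest): round skirt 28 mm wide, 26 mm high, black rubber lip at its foot; above it a round shank 22 mm wide, 26 to 66 mm above the foot (grip here). Origin: centre of its underside, z up the shank. 0.1-0.5 kg. Starts upright in any of 4 places 92 mm apart on the drain rack (sheet 22 mm, wire rim 34 mm above the table).
- chuck_40: steel capping chuck, loose, 40 mm size: round skirt 40 mm wide, 26 mm high, black rubber lip at its foot; above it a round shank 22 mm wide, 26 to 66 mm above the foot (grip here). Origin: centre of its underside, z up the shank. 0.1-0.5 kg. Starts upright in any of 4 places 92 mm apart on the drain rack (sheet 22 mm, wire rim 34 mm above the table).
- chuck_52: steel capping chuck, loose, 52 mm size: round skirt 52 mm wide, 26 mm high, black rubber lip at its foot; above it a round shank 22 mm wide, 26 to 66 mm above the foot (grip here). Origin: centre of its underside, z up the shank. 0.1-0.5 kg. Starts upright in any of 4 places 92 mm apart on the drain rack (sheet 22 mm, wire rim 34 mm above the table).
- chuck_64: steel capping chuck, loose, 64 mm size (the largest): round skirt 64 mm wide, 26 mm high, black rubber lip at its foot; above it a round shank 22 mm wide, 26 to 66 mm above the foot (grip here). Origin: centre of its underside, z up the shank. 0.1-0.5 kg. Starts upright in any of 4 places 92 mm apart on the drain rack (sheet 22 mm, wire rim 34 mm above the table).
- nest_28: holder of the 28 mm chuck (the smallest): fixed white plastic block 90x90x24 mm with a round bore 18 mm deep, tapering from 46 mm wide at the top to 32 mm at its floor. Origin: centre of its underside, below the bore's centre; z up. Bore floor 6 mm, block top 24 mm above the origin; a chuck fully home stands on it. 4 blocks side by side in a straight row, 92 mm apart, in any order.
- nest_40: holder of the 40 mm chuck: fixed white plastic block 90x90x24 mm with a round bore 18 mm deep, tapering from 58 mm wide at the top to 44 mm at its floor. Origin: centre of its underside, below the bore's centre; z up. Bore floor 6 mm, block top 24 mm above the origin; a chuck fully home stands on it. 4 blocks side by side in a straight row, 92 mm apart, in any order.
- nest_52: holder of the 52 mm chuck: fixed white plastic block 90x90x24 mm with a round bore 18 mm deep, tapering from 70 mm wide at the top to 56 mm at its floor. Origin: centre of its underside, below the bore's centre; z up. Bore floor 6 mm, block top 24 mm above the origin; a chuck fully home stands on it. 4 blocks side by side in a straight row, 92 mm apart, in any order.
- nest_64: holder of the 64 mm chuck (the largest): fixed white plastic block 90x90x24 mm with a round bore 18 mm deep, tapering from 82 mm wide at the top to 68 mm at its floor. Origin: centre of its underside, below the bore's centre; z up. Bore floor 6 mm, block top 24 mm above the origin; a chuck fully home stands on it. 4 blocks side by side in a straight row, 92 mm apart, in any order.
- bottle_left: filled glass bottle with a black cap, 77 mm in diameter, 222 mm high, loose, standing upright beyond the left (+y) end of the nearer row; origin at the centre of its underside. To be left alone.
- bottle_right: filled glass bottle with a black cap, 77 mm in diameter, 222 mm high, loose, standing upright beyond the right (-y) end of the nearer row; origin at the centre of its underside. To be left alone.
There are look-alikes about, which are no part of the job. Leave any yellow look-alike of the nest_52 alone.

How it is judged:
By the outcome, as a careful person would: the job done as asked, in the order asked, and still so for the second after the job is handed in, with the robot touching nothing.
It also fails if it takes over 90 s, if anything falls off the work surface, if the arm or the gripper's body presses on something with over 40 N, if the wrist force passes 120 N, or if a joint passes its speed limit or range.

ROBOT

A 6-joint arm with a two-finger parallel gripper is mounted at the origin on a cart in front of the work surface, level with it; the furniture and walls round the work are solid. World frame = base frame: x ahead of the robot, y to its left, z up, the work surface at z = 0. Lengths are in m, angles in rad, forces in N, time in s.
With the tool pointing down it reaches from about 0.325 to 0.925 m from the base axis. Payload 3.1 kg.
Tool frame: the origin (TCP) lies midway between the tips of the shut fingers; the grasp point (between the pads) lies 19 mm behind it; z points along the fingers, y is the direction in which the jaws open and shut (so a half turn about z gives the same grasp; the last joint's range is limited). The gripper opens to 85 mm and grips with 20 to 120 N. Pads are 22 mm wide; open, the fingers measure 114 mm over their backs; the gripper's body (76 mm by 85 mm) begins 54 mm behind the grasp point. The pads swing forward as they close: fully open they stand 13 mm farther back than shut.
Start: joints at [1.105, 0.217, 1.613, -0, 1.311, -0.112], TCP at [0.217, 0.586, 0.231] pointing down, gripper open.
Joint ranges: [-2.75, 2.75], [-0.78, 2.1], [0.31, 2.55], [-1.13, 4.27], [0.13, 2.63], [-2.58, 2.58]. Speed limits (rad/s): [2.79, 2.79, 3.14, 3.14, 3.14, 3.14].

INTERFACE

Orientations are given as a unit quaternion [w, x, y, z].
In Python, from workcell import * gives the robot as it stands.
- The arm moves only by the tool jog_arm, never from a script. Its argument "rows" is a list of rows, each an object with "xyz": the shift along the tool's x, y, z in mm, a list of three; "rot": the turn, a rotation vector about the tool's x, y, z in degrees, a list of three; "hand": the opening, from 0 (shut) to 1 (fully open). A call has 1 to 8 rows; each row shifts and turns the commanded pose from where the row before left it, along the tool's axes as they then stand; what a row does not reach is not made up. A row lasts 1/8 s, in which the tool goes at most 62.5 mm and 10.7 degrees, less where a joint would pass 70% of its speed; a pose out of reach is approached as far as the arm can. A call with a gripper value outside its range is refused whole. The fingers move at their own pace and stop on an object; "newtons" is the grip in N (left out, the last holds). Time passes only in rows, so rows that do not move let the fingers close. It gives the time, the measured TCP pose, the force and the opening at its end, in the units of the state.
- read_state(): the state, without advancing time (a new reading comes with each control period).
- capture(name): name is "scene" or "top" or "wrist"; returns the picture (480x640x3 uint8, red, green, blue); there is no depth.
- calibration(name): a dict with "K" (3x3 intrinsics, pixels), "world_to_cam" (4x4, takes a point from world to camera coordinates). Camera axes: x right, y up, looking along -z (the intrinsics and any distortion apply to the point x, -y, -z); pixel columns grow to the right and rows downward; lengths in m; the calibration is good to about 2 mm. A picture is of the moment at which its call begins: read the wrist's pose just before it. calibration takes no time and is no camera call; for the wrist camera it gives the pose at the moment of the call.
- finish_job(): hands the job in, once; it reports no verdict.
Trained networks look in the newest picture that a camera, given by its name, has taken for a name from the list of things; names that differ only in an ending like _2 or _b are one class to them, and where a whole thing is asked for, a point or a joint stands for the part that bears it (a point fixed in the world has none). Each returns a list of dicts, best first, with "p" (0 to 1); they miss things now and then, are a little off and sometimes report something else, mostly with a low value. They report only what shows in the picture. A call takes as long as a camera call. They do not tell look-alikes from the thing itself.
- silhouettes(target, camera): "pixels" (480x640 bool, what is visible of it) and "extent" ([left, top, width, height] in pixels, round what is visible of it).
The state is a dict: "t": time; "qpos": joint angles; "dq": joint speeds; "tau": joint torques, N m; "eef_pos": TCP position; "ee_rot": TCP orientation; "ft_force": force on the tool from outside, world axes, zero at the start; "ft_torque": the same for the moment, N m; "finger_gap": opening from 0.0 (shut) to 1.0 (fully open).
Only numpy, scipy, OpenCV 4.12 (cv2) and the standard library are available. Lean on these libraries where they do the work, as an engineer would, in place of code of your own. Each camera call takes 0.05 s, during which the arm holds its last target. There are 200 camera calls.

## Working session

There is one attempt and no reset: what is moved stays moved. The work goes in short steps, Python scripts to look and compute and a tool call to move; the robot and the scene stay as the last step left them, time stands still between calls to the robot, and variables do not carry over. Pictures are saved under pics/ and viewed, about 12 in all and at most 16, crops included, and the job is handed in when it is done.

Besides the shell and the picture viewer there is one more tool, called after "Call:" by a JSON object that holds its "method" and its "body". jog_arm: Moves the arm, as the interface text tells. Its arguments: {"type":"object","properties":{"rows":{"type":"array","items":{"type":"object","properties":{"xyz":{"type":"array","items":{"type":"number"}},"rot":{"type":"array","items":{"type":"number"}},"hand":{"type":"number"}}}},"newtons":{"type":"number"}},"required":["rows"]}

```bash
mkdir -p pics; ls; cat > h.py <<'E'
from workcell import *
import numpy as np, cv2
def save(n,f):
    im=capture(n); cv2.imwrite('pics/'+f,im[:,:,::-1]); return im
def ray(cal,px):
    K=np.array(cal['K'],float);T=np.array(cal['world_to_cam'])
    d=cal.get('dist',cal.get('distortion'))
    p=cv2.undistortPoints(np.array([[px]],float),K,None if d is None else np.array(d,float))[0,0]
    R=T[:3,:3];c=-R.T@T[:3,3]
    return c,R.T@np.array([p[0],-p[1],-1.])
def atz(cal,px,z):
    c,d=ray(cal,px); return c+d*(z-c[2])/d[2]
def proj(cal,P):
    K=np.array(cal['K'],float);T=np.array(cal['world_to_cam'])
    q=T[:3,:3]@np.array(P,float)+T[:3,3]
    d=cal.get('dist',cal.get('distortion'))
    return cv2.projectPoints(np.array([[q[0],-q[1],-q[2]]]),np.zeros(3),np.zeros(3),K,None if d is None else np.array(d,float))[0][0,0]
E
python3 - <<'E'
from h import *
a=save('scene','s1.png')
for n in ['scene','top','wrist']: print(n,calibration(n))
b=save('top','t1.png')
print(read_state())
E
```

```text
pics
scene {'K': array([[514.6473176 ,   0.        , 318.38329667],
       [  0.        , 514.6473176 , 241.86031482],
       [  0.        ,   0.        ,   1.        ]]), 'world_to_cam': array([[ 0.51082904, -0.85957921, -0.01331443, -0.29492177],
       [ 0.66399867,  0.38466799,  0.64119911, -0.38698986],
       [-0.54603979, -0.33638389,  0.76725904, -1.00584305],
       [ 0.        ,  0.        ,  0.        ,  1.        ]])}
top {'K': array([[501.87749094,   0.        , 321.17559306],
       [  0.        , 501.87749094, 233.08900365],
       [  0.        ,   0.        ,   1.        ]]), 'world_to_cam': array([[ 2.33671223e-02, -9.99726901e-01, -3.18824330e-04,
        -1.81062501e-02],
       [ 9.96036613e-01,  2.32534886e-02,  8.58506836e-02,
        -5.36161293e-01],
       [-8.58198241e-02, -2.32364413e-03,  9.96307964e-01,
        -1.54662489e+00],
       [ 0.00000000e+00,  0.00000000e+00,  0.00000000e+00,
         1.00000000e+00]])}
wrist {'K': array([[339.42260331,   0.        , 323.5822981 ],
       [  0.        , 339.42260331, 236.90099255],
       [  0.        ,   0.   
[... 269 characters left out ...]
  1.        ]])}
{'t': 0.1, 'qpos': array([ 1.10484046e+00,  2.17684046e-01,  1.61479732e+00,  5.86489907e-06,
        1.31132302e+00, -1.12248535e-01]), 'dq': array([ 3.14226793e-04, -1.20653615e-03, -3.47238729e-03,  1.34133426e-03,
       -7.37146503e-05, -5.58003872e-04]), 'tau': array([-8.92992575e-04, -3.98075330e+01, -3.04969633e+01, -2.58902364e-04,
        4.29148291e-03,  8.06240962e-06]), 'eef_pos': array([0.21615334, 0.58563318, 0.23008321]), 'ee_rot': array([-3.17989626e-04,  1.75933826e-01,  9.84401374e-01, -1.05916647e-03]), 'ft_force': array([ 0.13437181, -0.45556555,  0.16978182]), 'ft_torque': array([ 0.0225161 , -0.04393792, -0.02527014]), 'finger_gap': 0.9971702132894003}
```

View pics/s1.png

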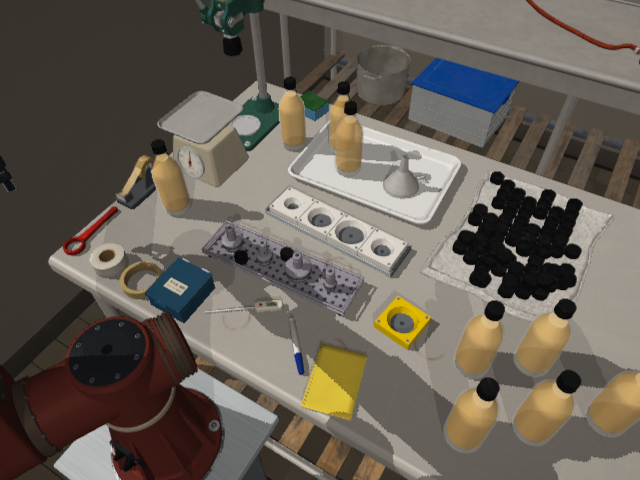

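View pics/t1.png

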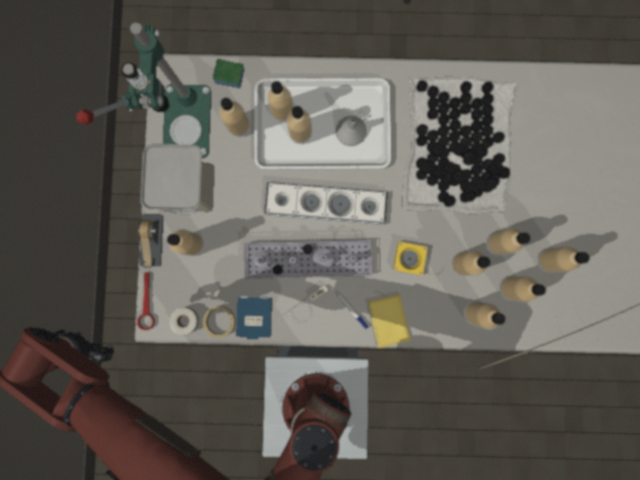

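```bash
python3 - <<'E'
from h import *
for cam in ['top','scene']:
  cal=calibration(cam)
  capture(cam)
  for n in ['chuck_28','chuck_40','chuck_52','chuck_64','nest_28','nest_40','nest_52','nest_64','bottle_left','bottle_right']:
    for d in silhouettes(n,cam)[:4]:
        ys,xs=np.nonzero(d['pixels']); 
        print(cam,n,round(d['p'],2),d['extent'],(round(xs.mean(),1),round(ys.mean(),1)),len(xs))
E
```

```text
top chuck_28 0.8 [252.4, 248.9, 20.9, 19.9] (np.float64(263.0), np.float64(259.6)) 258
top chuck_28 0.65 [265.8, 185.6, 29.7, 28.2] (np.float64(282.1), np.float64(199.2)) 841
top chuck_28 0.61 [312.1, 249.2, 19.9, 18.8] (np.float64(323.4), np.float64(257.8)) 343
top chuck_28 0.56 [289.1, 255.1, 8.2, 12.0] (np.float64(293.9), np.float64(260.5)) 127
top chuck_40 0.8 [252.4, 248.9, 20.9, 19.9] (np.float64(263.0), np.float64(259.6)) 258
top chuck_40 0.65 [265.8, 185.6, 29.7, 28.2] (np.float64(282.1), np.float64(199.2)) 841
top chuck_40 0.61 [312.1, 249.2, 19.9, 18.8] (np.float64(323.4), np.float64(257.8)) 343
top chuck_40 0.56 [289.1, 255.1, 8.2, 12.0] (np.float64(293.9), np.float64(260.5)) 127
top chuck_52 0.8 [252.4, 248.9, 20.9, 19.9] (np.float64(263.0), np.float64(259.6)) 258
top chuck_52 0.65 [265.8, 185.6, 29.7, 28.2] (np.float64(282.1), np.float64(199.2)) 841
top chuck_52 0.61 [312.1, 249.2, 19.9, 18.8] (np.float64(323.4), np.float64(257.8)) 343
top chuck_52 0.56 [289.1, 255.1, 8.2, 12.0] (np.float64(293.9), np.float64(260.5)) 127
top chuck_64 0.8 [252.4, 248.9, 20.9, 19.9] (np.fl
[... 4329 characters left out ...]
197.9, 48.5, 42.0] (np.float64(320.1), np.float64(218.7)) 1052
scene nest_52 0.58 [271.6, 188.3, 41.8, 37.4] (np.float64(291.3), np.float64(204.6)) 1050
scene nest_64 0.98 [326.5, 217.2, 44.9, 38.7] (np.float64(350.2), np.float64(233.1)) 1054
scene nest_64 0.84 [373.6, 296.0, 58.1, 54.1] (np.float64(401.9), np.float64(321.8)) 1644
scene nest_64 0.79 [296.6, 197.9, 48.5, 42.0] (np.float64(320.1), np.float64(218.7)) 1052
scene nest_64 0.58 [271.6, 188.3, 41.8, 37.4] (np.float64(291.3), np.float64(204.6)) 1050
scene bottle_left 0.94 [152.0, 137.2, 38.8, 79.5] (np.float64(169.3), np.float64(180.7)) 1925
scene bottle_right 0.7 [452.6, 301.5, 50.8, 77.4] (np.float64(480.2), np.float64(341.2)) 2631
```

```bash
python3 - <<'E'
from h import *
im=cv2.imread('pics/s1.png')
cv2.imwrite('pics/c1.png',cv2.resize(im[180:330,195:435],None,fx=3.3,fy=3.3,interpolation=cv2.INTER_CUBIC))
ct=calibration('top');cs=calibration('scene')
for px in [(263,259.6),(294,260.5),(323.4,257.8)]: print('chuck top',atz(ct,px,.06).round(3))
for px in [(231.7,238.8),(264,253.5),(297.9,267.6),(330,279.5)]: print('chuck sc',atz(cs,px,.05).round(3))
for px in [(282.1,199.2),(311.3,201.5),(340.4,203.4),(369.3,206.3)]: print('nest top',atz(ct,px,.024).round(3))
for px in [(291.3,204.6),(320.1,218.7),(350.2,233.1),(381,247)]: print('nest sc',atz(cs,px,.024).round(3))
E
```

```text
chuck top [0.448 0.169 0.06 ]
chuck top [0.448 0.075 0.06 ]
chuck top [ 0.458 -0.014  0.06 ]
chuck sc [0.447 0.17  0.05 ]
chuck sc [0.449 0.075 0.05 ]
chuck sc [ 0.454 -0.018  0.05 ]
chuck sc [ 0.462 -0.1    0.05 ]
nest top [0.64  0.12  0.024]
nest top [0.635 0.028 0.024]
nest top [ 0.631 -0.064  0.024]
nest top [ 0.624 -0.155  0.024]
nest sc [0.64  0.121 0.024]
nest sc [0.634 0.028 0.024]
nest sc [ 0.63  -0.063  0.024]
nest sc [ 0.628 -0.151  0.024]
```

View pics/c1.png

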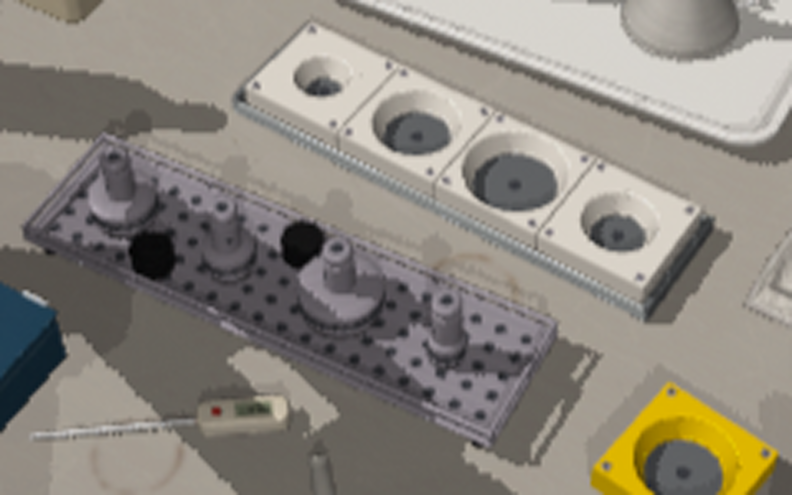

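Choices by the description: on the rack (scene image, from +y) chuck_52 (232,239), chuck_40 (264,253), chuck_64 (298,268) and chuck_28 (330,280). White nests are 28 (291,205), 52 (320,219), 64 (350,233) and 40 (381,247). Look-alikes to leave alone: the yellow nest (402,322), the funnel (403,178) and the black caps on the rack (240,257) and (286,254). The crop above confirms the sizes.

I'll turn the jaws to the world x axis and raise the tool, then go over the rack.

Call:
{"method": "jog_arm", "body": {"rows": [{"xyz": [0, 0, -14], "rot": [0, 0, 10], "hand": 1}, {"xyz": [0, 0, -14], "rot": [0, 0, 10], "hand": 1}, {"xyz": [0, 0, -14], "rot": [0, 0, 10], "hand": 1}, {"xyz": [0, 0, -14], "rot": [0, 0, 10], "hand": 1}, {"xyz": [0, 0, -14], "rot": [0, 0, 10], "hand": 1}, {"xyz": [0, 0, -14], "rot": [0, 0, 10], "hand": 1}, {"xyz": [0, 0, -14], "rot": [0, 0, 9.7], "hand": 1}]}}

```text
t: 2.08
eef_pos: [0.2165, 0.5863, 0.3297]
ee_rot: [0.0, 0.709, 0.705, -0.0]
ft_force: [-0.6, 0.5, -0.5]
finger_gap: 0.999
```

Call:
{"method": "jog_arm", "body": {"rows": [{"xyz": [-50, 22, 0], "rot": [0, 0, 0], "hand": 0.7}, {"xyz": [-50, 22, 0], "rot": [0, 0, 0], "hand": 0.7}, {"xyz": [-50, 22, 0], "rot": [0, 0, 0], "hand": 0.7}, {"xyz": [-50, 22, 0], "rot": [0, 0, 0], "hand": 0.7}, {"xyz": [-50, 22, 0], "rot": [0, 0, 0], "hand": 0.7}, {"xyz": [-50, 22, 0], "rot": [0, 0, 0], "hand": 0.7}, {"xyz": [-50, 22, 0], "rot": [0, 0, 0], "hand": 0.7}, {"xyz": [-50, 22, 0], "rot": [0, 0, 0], "hand": 0.7}]}}

```text
t: 3.08
eef_pos: [0.3932, 0.1848, 0.3296]
ee_rot: [0.0, 0.707, 0.707, 0.001]
ft_force: [0.3, 0.6, 0.3]
finger_gap: 0.703
```

```bash
python3 - <<'E'
from h import *
cal=calibration('wrist'); save('wrist','w1.png')
T=cal['world_to_cam'];print(-T[:3,:3].T@T[:3,3], T[:3,:3].T@[0,0,-1])
for n in ['chuck_28','nest_28']:
    for d in silhouettes(n,'wrist'):
        ys,xs=np.nonzero(d['pixels']); e=d['extent'];px=(xs.mean(),ys.mean())
        print(n,round(d['p'],2),e,np.round(px,1),atz(cal,px,.05).round(3),atz(cal,px,.024).round(3))
for P in [(.447,.170,.088),(.449,.075,.088),(.456,-.016,.088),(.460,-.105,.088)]: print(proj(cal,P))
E
```

```text
[0.39240962 0.2660726  0.47269163] [ 0.00148755 -0.31101108 -0.95040512]
chuck_28 0.84 [360.6, 361.9, 13.9, 41.5] [366.5 381.5] [ 0.459 -0.104  0.05 ] [ 0.463 -0.127  0.024]
chuck_28 0.69 [347.1, 298.8, 41.9, 52.9] [368.  323.6] [ 0.457 -0.003  0.05 ] [ 0.461 -0.019  0.024]
chuck_28 0.62 [343.9, 177.2, 41.6, 39.7] [366.8 197.1] [0.448 0.181 0.05 ] [0.451 0.175 0.024]
chuck_28 0.57 [351.4, 248.1, 28.4, 39.8] [365.  268.2] [0.449 0.083 0.05 ] [0.453 0.072 0.024]
nest_28 0.9 [449.5, 260.8, 82.0, 62.6] [487.3 292.6] [0.62  0.046 0.05 ] [0.634 0.033 0.024]
nest_28 0.8 [460.5, 197.4, 84.6, 70.3] [501.2 232.1] [0.625 0.134 0.05 ] [0.639 0.126 0.024]
nest_28 0.73 [443.7, 315.4, 68.1, 41.6] [477.3 336.1] [ 0.616 -0.024  0.05 ] [ 0.63  -0.041  0.024]
nest_28 0.5 [355.4, 359.7, 18.3, 43.5] [366.5 381. ] [ 0.458 -0.103  0.05 ] [ 0.463 -0.126  0.024]
nest_28 0.46 [453.7, 416.4, 11.1, 1.1] [457.4 415.6] [ 0.605 -0.17   0.05 ] [ 0.618 -0.197  0.024]
[369.91425893 212.57904542]
[368.26901671 286.35668018]
[370.69922982 348.00822237]
[370.79189715 401.28813651]
```

View pics/w1.png

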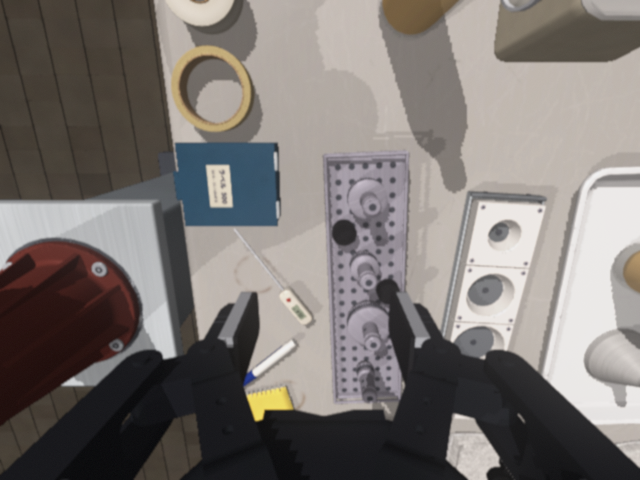

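```bash
python3 - <<'E'
from h import *
im=cv2.imread('pics/w1.png')
r=lambda a:cv2.resize(a,None,fx=4,fy=4,interpolation=cv2.INTER_CUBIC)
a=r(im[165:315,335:405]);b=r(im[265:415,335:405]);
s=cv2.imread('pics/s1.png')
c=np.zeros((600,240,3),np.uint8); c[:560]=r(im[195:335,455:515])
cv2.imwrite('pics/c2.png',np.hstack([a,b,c]))
E
```

```text
(no output)
```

View pics/c2.png

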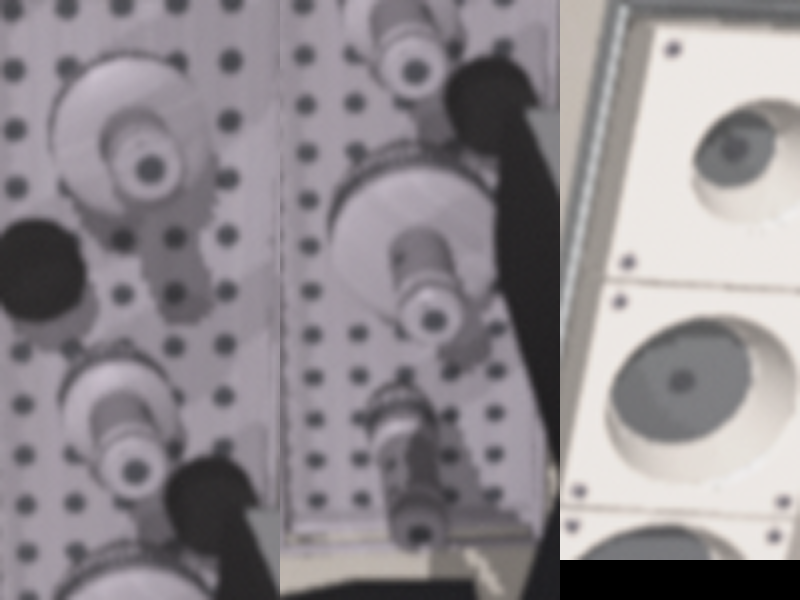

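```bash
cat >> h.py <<'E'
def tri(*obs):
    A=np.zeros((3,3));b=np.zeros(3)
    for cal,px in obs:
        c,d=ray(cal,px);d/=np.linalg.norm(d);M=np.eye(3)-np.outer(d,d);A+=M;b+=M@c
    P=np.linalg.solve(A,b); return P.round(4),[np.round(proj(c,P)-p,1) for c,p in obs]
E
python3 - <<'E'
from h import *
cw=calibration('wrist');cs=calibration('scene')
for px in [(372.2,207),(368.2,282),(373,344.5),(369.8,397.5)]: print('top',atz(cw,px,.088).round(4))
# shank-top centres in scene from crop c1
sc=lambda u,v:(195+u/3.3,180+v/3.3)
for w,s in [((372.2,207),sc(117,155)),((368.2,282),sc(223,208)),((373,344.5),sc(338,246)),((369.8,397.5),sc(446,300))]: print(tri((cw,w),(cs,s)))
for w,s in [((498.8,232.2),sc(324,87)),((485.5,290.2),sc(417,133))]: print('n',tri((cw,w),(cs,s)))
for s in [(324,87),(417,133),(515,184),(618,235)]: print(atz(cs,sc(*s),.012).round(4))
E
```

```text
top [0.4494 0.176  0.088 ]
top [0.4482 0.0804 0.088 ]
top [ 0.4578 -0.0111  0.088 ]
top [ 0.4568 -0.0989  0.088 ]
(array([0.4519, 0.1741, 0.0853]), [array([1.8, 1. ]), array([-0.8,  0.5])])
(array([0.4503, 0.0778, 0.0846]), [array([1.2, 0.7]), array([-0.6,  0.5])])
(array([ 0.46  , -0.0131,  0.0872]), [array([1.4, 0.9]), array([-0.7,  0.6])])
(array([ 0.4584, -0.1016,  0.0863]), [array([0.9, 0.6]), array([-0.5,  0.5])])
n (array([0.644 , 0.1198, 0.0119]), [array([1.3, 0.5]), array([-0.4,  0.5])])
n (array([0.6383, 0.0282, 0.0118]), [array([1.3, 0.5]), array([-0.4,  0.6])])
[0.6461 0.1199 0.012 ]
[0.6404 0.0282 0.012 ]
[ 0.6324 -0.065   0.012 ]
[ 0.6267 -0.1566  0.012 ]
```

Call:
{"method": "jog_arm", "body": {"rows": [{"xyz": [-5, 29, 40], "rot": [0, 0, 0], "hand": 0.7}, {"xyz": [-5, 28, 40], "rot": [0, 0, 0], "hand": 0.7}, {"xyz": [0, 0, 50], "rot": [0, 0, 0], "hand": 0.7}, {"xyz": [0, 0, 50], "rot": [0, 0, 0], "hand": 0.7}, {"xyz": [0, 0, 0], "rot": [0, 0, 0], "hand": 0.7}, {"xyz": [0, 0, 0], "rot": [0, 0, 0], "hand": 0.7}]}}

```text
t: 3.98
eef_pos: [0.4507, 0.1776, 0.1511]
ee_rot: [0.001, 0.706, 0.708, 0.001]
ft_force: [0.1, 1.1, 0.4]
finger_gap: 0.701
```

```bash
python3 - <<'E'
from h import *
cal=calibration('wrist'); print(read_state()['eef_pos']);im=save('wrist','w2.png')
for d in silhouettes('chuck_52','wrist')[:3]: print(d['p'],d['extent'])
print(proj(cal,(.45,.175,.088)))
E
```

```text
[0.45068555 0.17763763 0.15106755]
0.91 [299.7, 312.7, 45.4, 78.2]
0.57 [298.0, 383.8, 65.4, 30.6]
0.56 [287.9, 198.9, 66.1, 73.7]
[323.08475088 260.8627431 ]
```

View pics/w2.png

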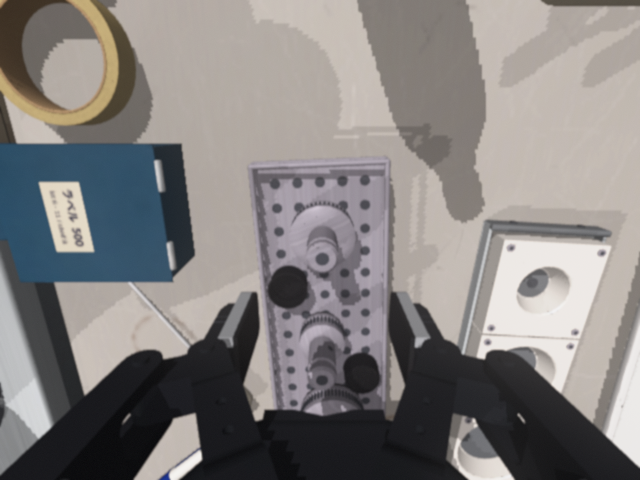

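Chuck_52's shank top shows at (321.5,259), within 2 px of the prediction. I'll go down and grip.

Call:
{"method": "jog_arm", "body": {"newtons": 60, "rows": [{"xyz": [-1, -1, 40], "rot": [0, 0, 0], "hand": 0.7}, {"xyz": [-1, 0, 40], "rot": [0, 0, 0], "hand": 0.7}, {"xyz": [0, 0, 18], "rot": [0, 0, 0], "hand": 0.7}, {"xyz": [0, 0, 0], "rot": [0, 0, 0], "hand": 0.7}, {"xyz": [0, 0, 0], "rot": [0, 0, 0], "hand": 0}, {"xyz": [0, 0, 0], "rot": [0, 0, 0], "hand": 0}, {"xyz": [0, 0, 0], "rot": [0, 0, 0], "hand": 0}, {"xyz": [0, 0, 0], "rot": [0, 0, 0], "hand": 0}]}}

```text
t: 5.08
eef_pos: [0.4502, 0.1749, 0.0533]
ee_rot: [0.001, 0.707, 0.707, 0.001]
ft_force: [-1.6, 0.1, 6.0]
finger_gap: 0.239
```

Call:
{"method": "jog_arm", "body": {"rows": [{"xyz": [0, 0, -10], "rot": [0, 0, 0], "hand": 0}, {"xyz": [0, 0, -40], "rot": [0, 0, 0], "hand": 0}, {"xyz": [0, 0, -55], "rot": [0, 0, 0], "hand": 0}, {"xyz": [-30, 40, 0], "rot": [0, 0, 0], "hand": 0}, {"xyz": [-40, 50, 0], "rot": [0, 0, 0], "hand": 0}, {"xyz": [-40, 50, 0], "rot": [0, 0, 0], "hand": 0}, {"xyz": [-37, 50, 0], "rot": [0, 0, 0], "hand": 0}, {"xyz": [0, 0, 0], "rot": [0, 0, 0], "hand": 0}]}}

```text
t: 6.08
eef_pos: [0.6393, 0.0259, 0.1558]
ee_rot: [0.001, 0.708, 0.706, 0.0]
ft_force: [0.3, 0.2, -2.5]
finger_gap: 0.241
```

```bash
python3 - <<'E'
from h import *
cal=calibration('wrist'); print(read_state()['eef_pos']);im=save('wrist','w3.png')
for P in [(.641,.028,.012),(.646,.12,.012),(.6345,-.064,.012)]:print(proj(cal,P))
E
```

```text
[0.63925645 0.02593918 0.15584741]
[325.95314335 220.70609053]
[332.04853803 108.44106263]
[319.37105956 313.17184431]
```

View pics/w3.png

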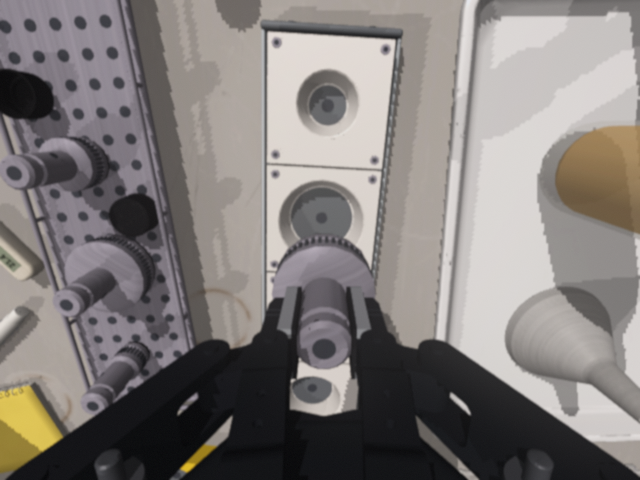

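```bash
python3 - <<'E'
from h import *
cal=calibration('wrist'); e=read_state()['eef_pos'];print(e)
print(atz(cal,(321.5,217.5),.012),atz(cal,(327.5,104.5),.012), atz(cal,(324,348),e[2]+.035))
E
```

```text
[0.636946   0.02778738 0.15544117]
[0.6343889 0.0330994 0.012    ] [0.6395478 0.1249953 0.012    ] [0.63662474 0.02988352 0.19044117]
```

Call:
{"method": "jog_arm", "body": {"rows": [{"xyz": [2, -2, 40], "rot": [0, 0, 0], "hand": 0}, {"xyz": [0, 0, 40], "rot": [0, 0, 0], "hand": 0}, {"xyz": [0, 0, 6], "rot": [0, 0, 0], "hand": 0}, {"xyz": [0, 0, 0], "rot": [0, 0, 0], "hand": 0}]}}

```text
t: 6.62
eef_pos: [0.6338, 0.0321, 0.0706]
ee_rot: [-0.0, 0.707, 0.708, -0.0]
ft_force: [0.9, -0.4, -2.7]
finger_gap: 0.241
```

```bash
python3 - <<'E'
from h import *
cal=calibration('wrist'); print(read_state()['eef_pos'],read_state()['ft_force']);im=save('wrist','w4.png')
s=capture('scene'); cv2.imwrite('pics/s4.png',s[:,:,::-1])
a=cv2.resize(im[60:380,200:440],None,fx=1.6,fy=1.6,interpolation=cv2.INTER_CUBIC)
b=cv2.resize(s[170:298,265:365],None,fx=4,fy=4,interpolation=cv2.INTER_CUBIC)
cv2.imwrite('pics/c4.png',np.hstack([a,b])[:,:,::-1])
E
```

```text
[0.63378969 0.03214647 0.07060142] [ 0.92165493 -0.42902951 -2.70334186]
```

View pics/c4.png

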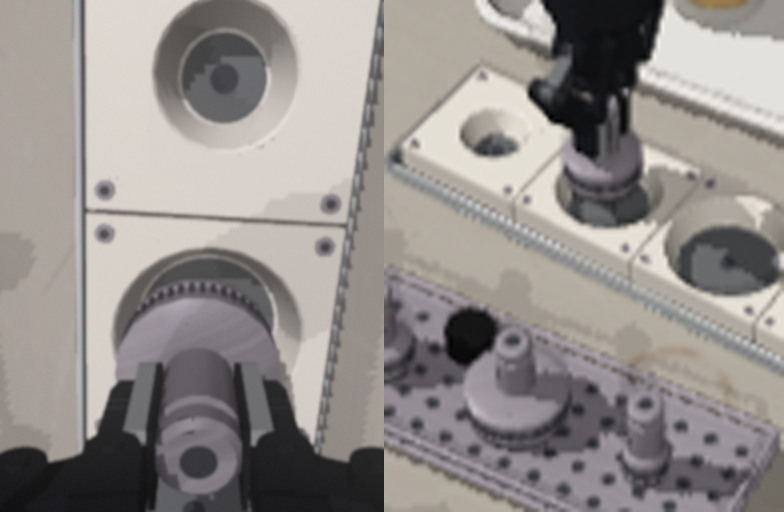

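```bash
python3 - <<'E'
from h import *
for i in range(5):
    s=read_state();c=calibration('wrist')['world_to_cam'];print(s['t'],s['eef_pos'],s['dq'].round(3)[:3],-c[:3,:3].T@c[:3,3],(c[:3,:3].T@[0,0,-1]).round(4),c[0,:3].round(4))
    capture('wrist')
cal=calibration('wrist');f=lambda u,v:(200+u/1.6,60+v/1.6)
for P,z in [((224,78),.012),((225,73),.030),((206.5,330),.030)]: print(atz(cal,f(*P),z))
print(atz(cal,f(198,462),s['eef_pos'][2]+.035),[proj(cal,(.637,.029,.012)),proj(cal,(.642,.121,.012))],f(224,78))
E
```

```text
6.725 [0.63599687 0.03171832 0.07276378] [-0.005 -0.008 -0.012] [0.63484713 0.1130808  0.21577656] [ 0.0041 -0.3116 -0.9502] [1.0e+00 5.0e-04 4.2e-03]
6.775 [0.63627986 0.03159385 0.07301598] [-0.002  0.    -0.002] [0.63506505 0.11295968 0.2160253 ] [ 0.0046 -0.3116 -0.9502] [1.0e+00 4.0e-04 4.7e-03]
6.825 [0.63626408 0.03151461 0.07293815] [-0.001  0.007  0.001] [0.63505046 0.11287076 0.2159245 ] [ 0.0044 -0.3116 -0.9502] [1.0e+00 3.0e-04 4.6e-03]
6.875 [0.63602476 0.03143445 0.07262181] [-0.002  0.006  0.007] [0.63490434 0.11280804 0.21561567] [ 0.0039 -0.3116 -0.9502] [1.e+00 2.e-04 4.e-03]
6.925 [0.63570737 0.03139855 0.07221896] [-0.002  0.009  0.006] [0.63470047 0.11276576 0.21520899] [ 0.0032 -0.3115 -0.9502] [1.0e+00 1.0e-04 3.3e-03]
[0.64418979 0.12171523 0.012     ]
[0.64362394 0.12240659 0.03      ]
[0.63819125 0.03394978 0.03      ]
[0.63482593 0.03346996 0.10721896] [array([326.67608223, 262.34858647]), array([336.07207199, 110.11287006])] (340.0, 108.75)
```

Call:
{"method": "jog_arm", "body": {"rows": [{"xyz": [-3, 2.5, 0], "rot": [0, 0, 0], "hand": 0}, {"xyz": [0, 0, 10], "rot": [0, 0, 0], "hand": 0}, {"xyz": [0, 0, 10], "rot": [0, 0, 0], "hand": 0}, {"xyz": [0, 0, 0], "rot": [0, 0, 0], "hand": 0}, {"xyz": [0, 0, 0], "rot": [0, 0, 0], "hand": 0}]}}

```text
t: 7.6
eef_pos: [0.6366, 0.0285, 0.0498]
ee_rot: [-0.0, 0.707, 0.707, -0.0]
ft_force: [-0.6, -0.3, -3.0]
finger_gap: 0.239
```

```bash
python3 - <<'E'
from h import *
cal=calibration('wrist'); s=read_state();print(s['eef_pos'],s['ft_force'])
im=save('wrist','w5.png');sc=save('scene','s5.png')
a=cv2.resize(im[60:380,200:440],None,fx=1.6,fy=1.6,interpolation=cv2.INTER_CUBIC)
b=cv2.resize(sc[170:298,265:365],None,fx=4,fy=4,interpolation=cv2.INTER_CUBIC)
cv2.imwrite('pics/c5.png',np.hstack([a,b])[:,:,::-1])
E
```

```text
[0.63664231 0.02847401 0.04980135] [-0.59106912 -0.27660572 -3.04733106]
```

View pics/c5.png

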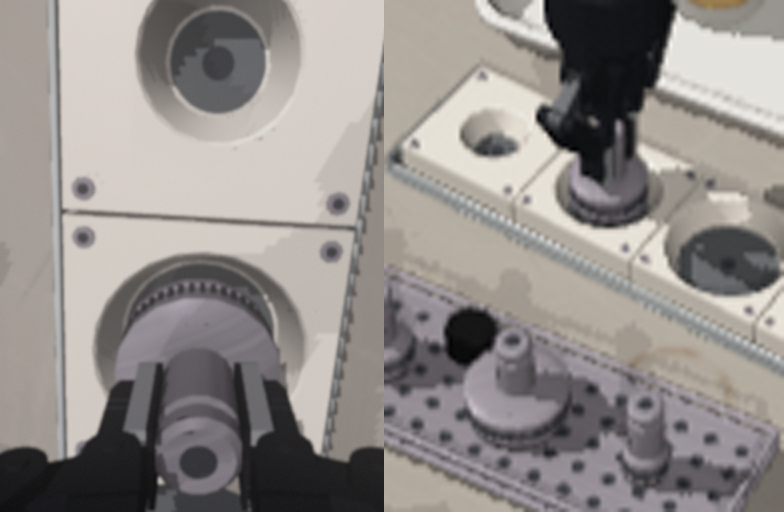

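Chuck and bore are concentric in both views, so I'll lower slowly to contact.

Call:
{"method": "jog_arm", "body": {"rows": [{"xyz": [0, 0, 3], "rot": [0, 0, 0], "hand": 0}, {"xyz": [0, 0, 2], "rot": [0, 0, 0], "hand": 0}, {"xyz": [0, 0, 0], "rot": [0, 0, 0], "hand": 0}, {"xyz": [0, 0, 0], "rot": [0, 0, 0], "hand": 0}]}}

```text
t: 8.2
eef_pos: [0.6369, 0.0284, 0.0453]
ee_rot: [-0.0, 0.707, 0.707, -0.0]
ft_force: [0.4, -0.6, -4.2]
finger_gap: 0.237
```

Call:
{"method": "jog_arm", "body": {"rows": [{"xyz": [0, 0, 1.5], "rot": [0, 0, 0], "hand": 0}, {"xyz": [0, 0, 0], "rot": [0, 0, 0], "hand": 0}]}}

```text
t: 8.45
eef_pos: [0.6368, 0.0284, 0.0437]
ee_rot: [-0.0, 0.707, 0.707, -0.0]
ft_force: [-0.7, -0.1, -3.1]
finger_gap: 0.243
```

Call:
{"method": "jog_arm", "body": {"rows": [{"xyz": [0, 0, 1.5], "rot": [0, 0, 0], "hand": 0}, {"xyz": [0, 0, 0], "rot": [0, 0, 0], "hand": 0}]}}

```text
t: 8.7
eef_pos: [0.6367, 0.0285, 0.0421]
ee_rot: [-0.0, 0.707, 0.707, -0.0]
ft_force: [0.2, -0.2, -2.7]
finger_gap: 0.245
```

Call:
{"method": "jog_arm", "body": {"rows": [{"xyz": [0, 0, 1], "rot": [0, 0, 0], "hand": 0}, {"xyz": [0, 0, 0], "rot": [0, 0, 0], "hand": 0}]}}

```text
t: 8.95
eef_pos: [0.6371, 0.0284, 0.0415]
ee_rot: [0.0, 0.707, 0.707, 0.0]
ft_force: [-0.7, 0.4, -2.0]
finger_gap: 0.238
```

Call:
{"method": "jog_arm", "body": {"rows": [{"xyz": [0, 0, 1], "rot": [0, 0, 0], "hand": 0}, {"xyz": [0, 0, 0], "rot": [0, 0, 0], "hand": 0}]}}

```text
t: 9.2
eef_pos: [0.6371, 0.0284, 0.0414]
ee_rot: [0.0, 0.707, 0.707, -0.0]
ft_force: [-3.2, -0.4, 5.4]
finger_gap: 0.238
```

Call:
{"method": "jog_arm", "body": {"rows": [{"xyz": [0, 0, 1], "rot": [0, 0, 0], "hand": 0}, {"xyz": [0, 0, 0], "rot": [0, 0, 0], "hand": 0}]}}

```text
t: 9.45
eef_pos: [0.6371, 0.0284, 0.0414]
ee_rot: [-0.0, 0.707, 0.707, -0.0]
ft_force: [-6.8, -0.3, 9.6]
finger_gap: 0.236
```

Call:
{"method": "jog_arm", "body": {"rows": [{"xyz": [0, 0, -1], "rot": [0, 0, 0], "hand": 0.3}, {"xyz": [0, 0, 0], "rot": [0, 0, 0], "hand": 0.6}, {"xyz": [0, 0, 0], "rot": [0, 0, 0], "hand": 0.6}, {"xyz": [0, 0, -20], "rot": [0, 0, 0], "hand": 0.6}, {"xyz": [0, 0, -50], "rot": [0, 0, 0], "hand": 0.6}, {"xyz": [0, 0, -50], "rot": [0, 0, 0], "hand": 0.6}, {"xyz": [0, 0, 0], "rot": [0, 0, 0], "hand": 0.6}, {"xyz": [0, 0, 0], "rot": [0, 0, 0], "hand": 0.6}]}}

```text
t: 10.45
eef_pos: [0.6371, 0.0284, 0.1614]
ee_rot: [0.001, 0.707, 0.707, 0.0]
ft_force: [-0.7, -0.2, -0.8]
finger_gap: 0.602
```

```bash
python3 - <<'E'
from h import *
cal=calibration('wrist'); s=read_state();print(s['eef_pos'],s['ft_force'])
im=save('wrist','w6.png')
for d in silhouettes('chuck_52','wrist')[:4]: print(d['p'],d['extent'])
cv2.imwrite('pics/c6.png',cv2.resize(im[80:400,60:440],None,fx=1.8,fy=1.8,interpolation=cv2.INTER_CUBIC)[:,:,::-1])
print(proj(cal,(.637,.029,.078)),proj(cal,(.637,.029,.030)))
E
```

```text
[0.63710935 0.02842842 0.16138669] [-0.68303172 -0.16476585 -0.78761232]
0.98 [11.9, 140.0, 106.1, 54.4]
0.95 [88.9, 340.6, 61.8, 58.5]
0.87 [59.0, 233.7, 102.9, 79.7]
0.61 [290.9, 193.9, 61.7, 62.6]
[323.98542919 245.73822024] [323.83249667 226.5792889 ]
```

View pics/c6.png

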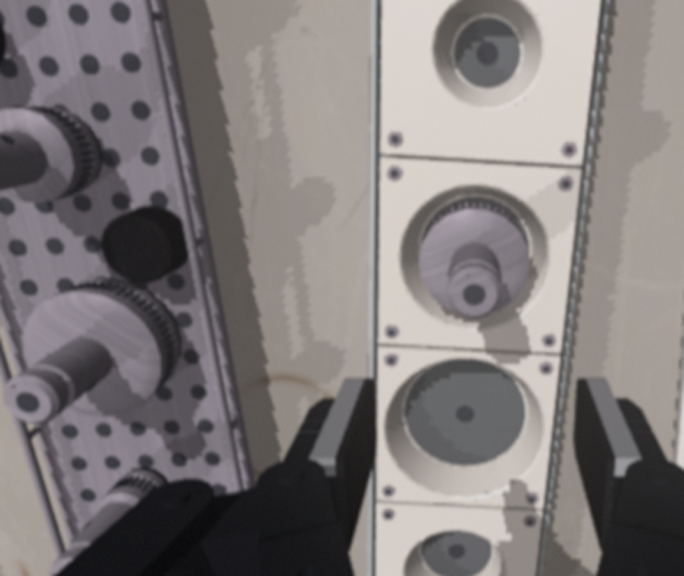

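```bash
python3 - <<'E'
from h import *
cal=calibration('wrist');print(read_state()['eef_pos'])
f=lambda u,v:(60+u/1.8,80+v/1.8)
print('52top',atz(cal,f(474,293),.0765))
for p in [(486,53),(464,413),(456,551)]: print(atz(cal,f(*p),.0105))
for px in [(f(28,402))]: print('64',atz(cal,px,.088))
E
```

```text
[0.63560078 0.02852404 0.15880597]
52top [0.63469321 0.03168308 0.0765    ]
[0.63984363 0.12229334 0.0105    ]
[ 0.62905006 -0.05973082  0.0105    ]
[ 0.62387572 -0.15127563  0.0105    ]
64 [ 0.45879527 -0.01000538  0.088     ]
```

Chuck_52 is seated upright and centred in its bore. Chuck_64 is next.

Call:
{"method": "jog_arm", "body": {"rows": [{"xyz": [-10, -44.5, 0], "rot": [0, 0, 0], "hand": 0.6}, {"xyz": [-10, -44.5, 0], "rot": [0, 0, 0], "hand": 0.6}, {"xyz": [-10, -44.5, 0], "rot": [0, 0, 0], "hand": 0.6}, {"xyz": [-10.5, -44.5, 0], "rot": [0, 0, 0], "hand": 0.6}, {"xyz": [0, 0, 40], "rot": [0, 0, 0], "hand": 0.6}, {"xyz": [0, 0, 30], "rot": [0, 0, 0], "hand": 0.6}, {"xyz": [0, 0, 0], "rot": [0, 0, 0], "hand": 0.6}, {"xyz": [0, 0, 0], "rot": [0, 0, 0], "hand": 0.6}]}}

```text
t: 11.55
eef_pos: [0.4591, -0.0122, 0.0904]
ee_rot: [-0.0, 0.707, 0.707, -0.0]
ft_force: [0.9, 0.2, 0.4]
finger_gap: 0.596
```

```bash
python3 - <<'E'
from h import *
cal=calibration('wrist'); s=read_state();print(s['eef_pos'],s['ft_force'])
im=save('wrist','w7.png')
for z in (.085,.088): print(proj(cal,(.459,-.012,z)))
g=cv2.GaussianBlur(cv2.cvtColor(im,cv2.COLOR_RGB2GRAY),(3,3),0)
u,v=map(int,proj(cal,(.459,-.012,.088)))
c=cv2.HoughCircles(cv2.resize(g[v-50:v+50,u-50:u+50],None,fx=3,fy=3),cv2.HOUGH_GRADIENT,1,30,param1=80,param2=20,minRadius=35,maxRadius=80)
print(u,v, None if c is None else (c[0]/3+[u-50,v-50,0])[:5].round(1))
cv2.imwrite('pics/c7.png',cv2.resize(im[v-60:v+60,u-80:u+80],None,fx=3,fy=3)[:,:,::-1])
E
```

```text
[ 0.45905304 -0.01216404  0.09039549] [0.85167389 0.2179356  0.40998158]
[324.60773198 300.07459235]
[324.62320286 303.1158492 ]
324 303 None
```

View pics/c7.png

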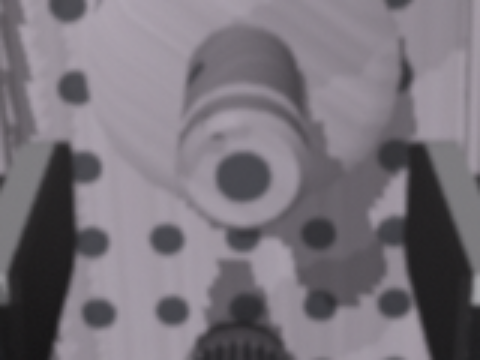

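Chuck_64's shank top is at (324.7,301.3), within 1 mm of the prediction. Next: descend, grip, and carry it over nest_64 at (.632,-.0635).

Call:
{"method": "jog_arm", "body": {"rows": [{"xyz": [0, 0, 30], "rot": [0, 0, 0], "hand": 0.6}, {"xyz": [0, 0, 7], "rot": [0, 0, 0], "hand": 0.6}, {"xyz": [0, 0, 0], "rot": [0, 0, 0], "hand": 0.6}, {"xyz": [0, 0, 0], "rot": [0, 0, 0], "hand": 0}, {"xyz": [0, 0, 0], "rot": [0, 0, 0], "hand": 0}, {"xyz": [0, 0, 0], "rot": [0, 0, 0], "hand": 0}, {"xyz": [0, 0, 0], "rot": [0, 0, 0], "hand": 0}, {"xyz": [0, 0, 0], "rot": [0, 0, 0], "hand": 0}]}}

```text
t: 12.6
eef_pos: [0.4598, -0.0123, 0.0545]
ee_rot: [0.001, 0.707, 0.707, 0.0]
ft_force: [-1.9, 1.8, 6.6]
finger_gap: 0.241
```

Call:
{"method": "jog_arm", "body": {"rows": [{"xyz": [0, 0, -10], "rot": [0, 0, 0], "hand": 0}, {"xyz": [0, 0, -45], "rot": [0, 0, 0], "hand": 0}, {"xyz": [0, 0, -50], "rot": [0, 0, 0], "hand": 0}, {"xyz": [-12, 42, 0], "rot": [0, 0, 0], "hand": 0}, {"xyz": [-13, 44, 0], "rot": [0, 0, 0], "hand": 0}, {"xyz": [-13, 44, 0], "rot": [0, 0, 0], "hand": 0}, {"xyz": [-13, 43, 0], "rot": [0, 0, 0], "hand": 0}, {"xyz": [0, 0, 0], "rot": [0, 0, 0], "hand": 0}]}}

```text
t: 13.6
eef_pos: [0.634, -0.0642, 0.1574]
ee_rot: [0.0, 0.707, 0.707, 0.0]
ft_force: [-1.5, 0.0, -4.0]
finger_gap: 0.243
```

Call:
{"method": "jog_arm", "body": {"rows": [{"xyz": [0, 0, 50], "rot": [0, 0, 0], "hand": 0}, {"xyz": [0, 0, 40], "rot": [0, 0, 0], "hand": 0}, {"xyz": [0, 0, 15], "rot": [0, 0, 0], "hand": 0}, {"xyz": [0, 0, 0], "rot": [0, 0, 0], "hand": 0}, {"xyz": [0, 0, 0], "rot": [0, 0, 0], "hand": 0}]}}

```text
t: 14.22
eef_pos: [0.6336, -0.0633, 0.0556]
ee_rot: [0.002, 0.707, 0.707, 0.001]
ft_force: [0.0, 0.4, -3.6]
finger_gap: 0.236
```

```bash
python3 - <<'E'
from h import *
cal=calibration('wrist'); s=read_state();print(s['eef_pos'],s['ft_force'])
im=save('wrist','w8.png');sc=save('scene','s8.png')
a=cv2.resize(im[60:380,200:440],None,fx=1.6,fy=1.6,interpolation=cv2.INTER_CUBIC)
b=cv2.resize(sc[180:308,295:395],None,fx=4,fy=4,interpolation=cv2.INTER_CUBIC)
cv2.imwrite('pics/c8.png',np.hstack([a,b])[:,:,::-1])
E
```

```text
[ 0.6336466  -0.06333218  0.05564654] [ 0.0132971   0.41799665 -3.64540248]
```

View pics/c8.png

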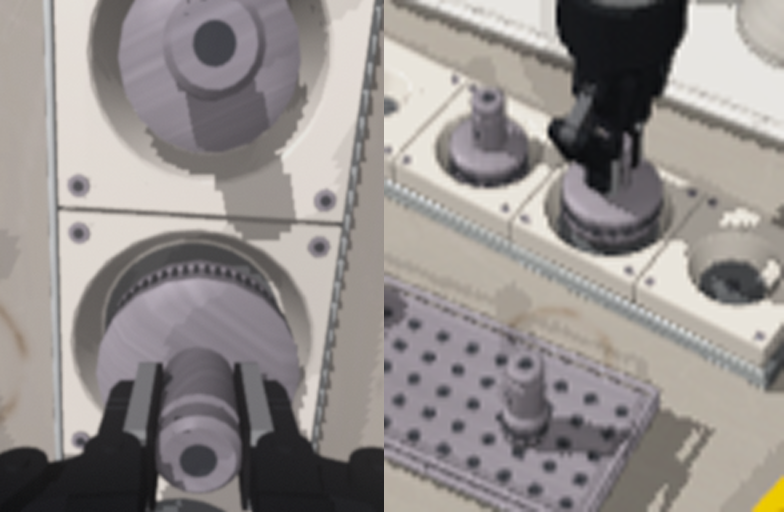

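Chuck_64 sits about 1.7 mm too far +x in the bore. I'll correct that while lowering.

Call:
{"method": "jog_arm", "body": {"rows": [{"xyz": [0, -1.5, 2], "rot": [0, 0, 0], "hand": 0}, {"xyz": [0, 0, 3], "rot": [0, 0, 0], "hand": 0}, {"xyz": [0, 0, 0], "rot": [0, 0, 0], "hand": 0}, {"xyz": [0, 0, 0], "rot": [0, 0, 0], "hand": 0}]}}

```text
t: 14.82
eef_pos: [0.6303, -0.063, 0.0481]
ee_rot: [-0.0, 0.707, 0.707, -0.0]
ft_force: [0.2, -0.7, -3.6]
finger_gap: 0.238
```

Call:
{"method": "jog_arm", "body": {"rows": [{"xyz": [0, 1, 2], "rot": [0, 0, 0], "hand": 0}, {"xyz": [0, 0, 2], "rot": [0, 0, 0], "hand": 0}, {"xyz": [0, 0, 0], "rot": [0, 0, 0], "hand": 0}, {"xyz": [0, 0, 0], "rot": [0, 0, 0], "hand": 0}]}}

```text
t: 15.32
eef_pos: [0.6314, -0.0631, 0.0442]
ee_rot: [-0.0, 0.707, 0.707, -0.0]
ft_force: [0.1, 0.2, -4.3]
finger_gap: 0.239
```

Call:
{"method": "jog_arm", "body": {"rows": [{"xyz": [0, 0, 1], "rot": [0, 0, 0], "hand": 0}, {"xyz": [0, 0, 0], "rot": [0, 0, 0], "hand": 0}]}}

```text
t: 15.58
eef_pos: [0.6314, -0.0631, 0.0432]
ee_rot: [-0.0, 0.707, 0.707, -0.0]
ft_force: [1.1, -0.5, -4.7]
finger_gap: 0.238
```

Call:
{"method": "jog_arm", "body": {"rows": [{"xyz": [0, 0, 1], "rot": [0, 0, 0], "hand": 0}, {"xyz": [0, 0, 0], "rot": [0, 0, 0], "hand": 0}]}}

```text
t: 15.82
eef_pos: [0.6316, -0.0631, 0.0427]
ee_rot: [0.0, 0.707, 0.707, 0.0]
ft_force: [-0.9, 0.2, -1.6]
finger_gap: 0.245
```

Call:
{"method": "jog_arm", "body": {"rows": [{"xyz": [0, 0, 1], "rot": [0, 0, 0], "hand": 0}, {"xyz": [0, 0, 0], "rot": [0, 0, 0], "hand": 0}]}}

```text
t: 16.08
eef_pos: [0.6316, -0.0631, 0.0426]
ee_rot: [-0.0, 0.707, 0.707, -0.0]
ft_force: [-5.3, 0.5, 5.1]
finger_gap: 0.239
```

Contact came at the same drop below the rack as for chuck_52 (11.8 mm), so chuck_64 is fully home. I'll release it and go to chuck_40.

Call:
{"method": "jog_arm", "body": {"rows": [{"xyz": [0, 0, -1], "rot": [0, 0, 0], "hand": 0.3}, {"xyz": [0, 0, 0], "rot": [0, 0, 0], "hand": 0.6}, {"xyz": [0, 0, 0], "rot": [0, 0, 0], "hand": 0.6}, {"xyz": [0, 0, -20], "rot": [0, 0, 0], "hand": 0.6}, {"xyz": [0, 0, -50], "rot": [0, 0, 0], "hand": 0.6}, {"xyz": [0, 0, -48], "rot": [0, 0, 0], "hand": 0.6}]}}

```text
t: 16.82
eef_pos: [0.6317, -0.0631, 0.1628]
ee_rot: [0.0, 0.707, 0.707, 0.0]
ft_force: [1.2, -0.5, 0.9]
finger_gap: 0.596
```

Call:
{"method": "jog_arm", "body": {"rows": [{"xyz": [35, -45.5, 0], "rot": [0, 0, 0], "hand": 0.6}, {"xyz": [35, -45.5, 0], "rot": [0, 0, 0], "hand": 0.6}, {"xyz": [35, -45.5, 0], "rot": [0, 0, 0], "hand": 0.6}, {"xyz": [36.5, -45.5, 0], "rot": [0, 0, 0], "hand": 0.6}, {"xyz": [0, 0, 40], "rot": [0, 0, 0], "hand": 0.6}, {"xyz": [0, 0, 30], "rot": [0, 0, 0], "hand": 0.6}, {"xyz": [0, 0, 0], "rot": [0, 0, 0], "hand": 0.6}, {"xyz": [0, 0, 0], "rot": [0, 0, 0], "hand": 0.6}]}}

```text
t: 17.82
eef_pos: [0.4508, 0.0783, 0.092]
ee_rot: [0.001, 0.707, 0.707, 0.001]
ft_force: [-0.1, 0.0, 1.0]
finger_gap: 0.604
```

```bash
python3 - <<'E'
from h import *
cal=calibration('wrist'); s=read_state();print(s['eef_pos'],s['ft_force'])
im=save('wrist','w9.png');sc=save('scene','s9.png')
u,v=proj(cal,(.4495,.0785,.088));print(u,v);u=int(u);v=int(v)
a=cv2.resize(im[v-64:v+64,u-50:u+50],None,fx=4,fy=4,interpolation=cv2.INTER_CUBIC)
b=cv2.resize(sc[180:308,295:395],None,fx=4,fy=4,interpolation=cv2.INTER_CUBIC)
cv2.imwrite('pics/c9.png',np.hstack([a,b])[:,:,::-1])
E
```

```text
[0.45081129 0.07827173 0.09200171] [-0.12605107  0.04479456  0.97393945]
321.94676787066373 301.34579995115644
```

View pics/c9.png

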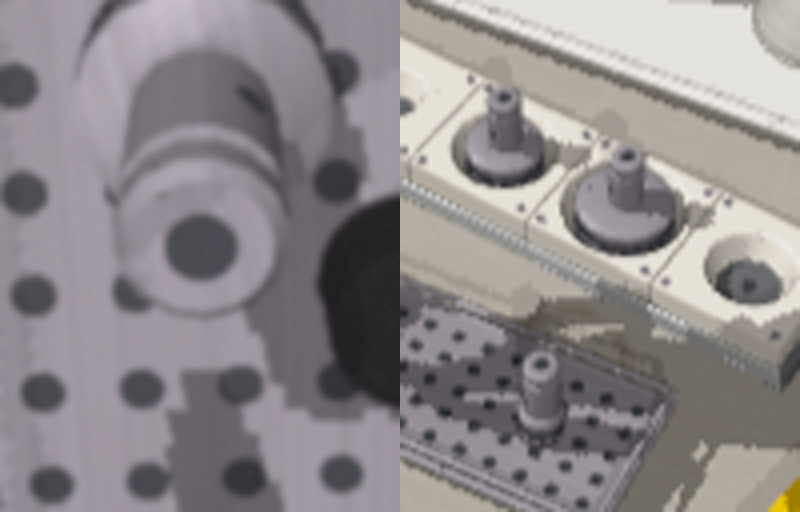

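Chucks 52 and 64 both sit home and upright. Chuck_40 is at (321,298.8) as predicted, so I'll grip it and carry it to nest_40.

Call:
{"method": "jog_arm", "body": {"rows": [{"xyz": [0, 0, 30], "rot": [0, 0, 0], "hand": 0.6}, {"xyz": [0, 0, 8], "rot": [0, 0, 0], "hand": 0.6}, {"xyz": [0, 0, 0], "rot": [0, 0, 0], "hand": 0.6}, {"xyz": [0, 0, 0], "rot": [0, 0, 0], "hand": 0}, {"xyz": [0, 0, 0], "rot": [0, 0, 0], "hand": 0}, {"xyz": [0, 0, 0], "rot": [0, 0, 0], "hand": 0}, {"xyz": [0, 0, 0], "rot": [0, 0, 0], "hand": 0}, {"xyz": [0, 0, 0], "rot": [0, 0, 0], "hand": 0}]}}

```text
t: 18.92
eef_pos: [0.4504, 0.0784, 0.0534]
ee_rot: [0.001, 0.707, 0.707, 0.001]
ft_force: [-1.3, 0.3, 6.7]
finger_gap: 0.241
```

Call:
{"method": "jog_arm", "body": {"rows": [{"xyz": [0, 0, -10], "rot": [0, 0, 0], "hand": 0}, {"xyz": [0, 0, -50], "rot": [0, 0, 0], "hand": 0}, {"xyz": [0, 0, -50], "rot": [0, 0, 0], "hand": 0}, {"xyz": [-46, 35, 0], "rot": [0, 0, 0], "hand": 0}, {"xyz": [-47, 36, 0], "rot": [0, 0, 0], "hand": 0}, {"xyz": [-47, 36, 0], "rot": [0, 0, 0], "hand": 0}, {"xyz": [-47, 35, 0], "rot": [0, 0, 0], "hand": 0}, {"xyz": [-46.5, 35, 0], "rot": [0, 0, 0], "hand": 0}]}}

```text
t: 19.92
eef_pos: [0.6269, -0.1565, 0.1618]
ee_rot: [-0.001, 0.707, 0.707, -0.0]
ft_force: [0.9, 0.8, -1.9]
finger_gap: 0.237
```

Call:
{"method": "jog_arm", "body": {"rows": [{"xyz": [0, 0, 0], "rot": [0, 0, 0], "hand": 0}, {"xyz": [0, 0, 50], "rot": [0, 0, 0], "hand": 0}, {"xyz": [0, 0, 40], "rot": [0, 0, 0], "hand": 0}, {"xyz": [0, 0, 15], "rot": [0, 0, 0], "hand": 0}, {"xyz": [0, 0, 0], "rot": [0, 0, 0], "hand": 0}, {"xyz": [0, 0, 0], "rot": [0, 0, 0], "hand": 0}]}}

```text
t: 20.68
eef_pos: [0.6282, -0.1554, 0.0596]
ee_rot: [0.002, 0.707, 0.707, 0.001]
ft_force: [-0.1, -0.3, -2.0]
finger_gap: 0.242
```

```bash
python3 - <<'E'
from h import *
cal=calibration('wrist'); s=read_state();print(s['eef_pos'],s['ft_force'])
im=save('wrist','w10.png');sc=save('scene','s10.png')
a=cv2.resize(im[60:380,200:440],None,fx=1.6,fy=1.6,interpolation=cv2.INTER_CUBIC)
b=cv2.resize(sc[190:318,325:425],None,fx=4,fy=4,interpolation=cv2.INTER_CUBIC)
cv2.imwrite('pics/c10.png',np.hstack([a,b])[:,:,::-1])
E
```

```text
[ 0.62815545 -0.15538491  0.0596433 ] [-0.10909734 -0.27710637 -2.0250074 ]
```

View pics/c10.png

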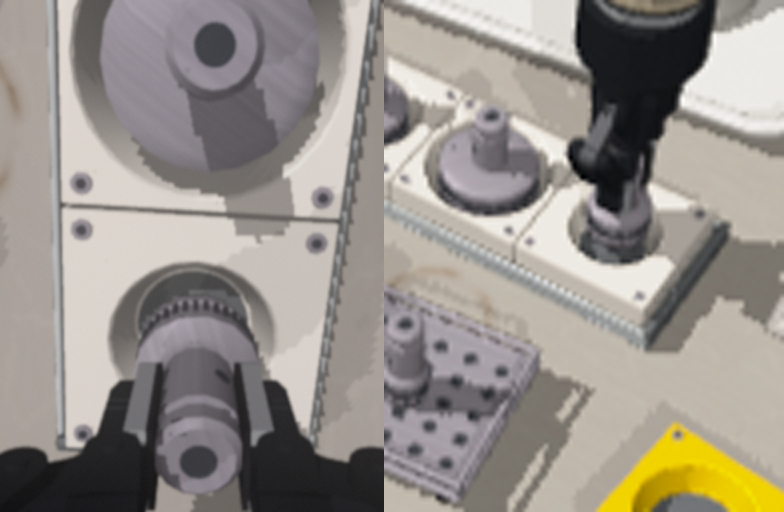

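Call:
{"method": "jog_arm", "body": {"rows": [{"xyz": [0, -0.5, 6], "rot": [0, 0, 0], "hand": 0}, {"xyz": [0, 0, 4], "rot": [0, 0, 0], "hand": 0}, {"xyz": [0, 0, 0], "rot": [0, 0, 0], "hand": 0}, {"xyz": [0, 0, 0], "rot": [0, 0, 0], "hand": 0}]}}

```text
t: 21.28
eef_pos: [0.6259, -0.155, 0.0471]
ee_rot: [-0.0, 0.707, 0.707, -0.0]
ft_force: [-0.4, -0.6, -2.1]
finger_gap: 0.243
```

Call:
{"method": "jog_arm", "body": {"rows": [{"xyz": [0, 0, 2], "rot": [0, 0, 0], "hand": 0}, {"xyz": [0, 0, 0], "rot": [0, 0, 0], "hand": 0}, {"xyz": [0, 0, 0], "rot": [0, 0, 0], "hand": 0}]}}

```text
t: 21.65
eef_pos: [0.626, -0.1551, 0.0454]
ee_rot: [0.0, 0.707, 0.707, 0.0]
ft_force: [0.1, 0.4, -2.0]
finger_gap: 0.235
```

Settled at x=.626. It should make contact at z≈.0416.

Call:
{"method": "jog_arm", "body": {"rows": [{"xyz": [0, 0.5, 2], "rot": [0, 0, 0], "hand": 0}, {"xyz": [0, 0, 0.5], "rot": [0, 0, 0], "hand": 0}, {"xyz": [0, 0, 0], "rot": [0, 0, 0], "hand": 0}]}}

```text
t: 22.02
eef_pos: [0.6264, -0.155, 0.0427]
ee_rot: [-0.0, 0.707, 0.707, -0.0]
ft_force: [0.6, -0.5, -2.4]
finger_gap: 0.239
```

Call:
{"method": "jog_arm", "body": {"rows": [{"xyz": [0, 0, 1], "rot": [0, 0, 0], "hand": 0}, {"xyz": [0, 0, 0], "rot": [0, 0, 0], "hand": 0}]}}

```text
t: 22.28
eef_pos: [0.6264, -0.1551, 0.0417]
ee_rot: [-0.0, 0.707, 0.707, -0.0]
ft_force: [0.3, -0.2, -1.4]
finger_gap: 0.241
```

Call:
{"method": "jog_arm", "body": {"rows": [{"xyz": [0, 0, 1], "rot": [0, 0, 0], "hand": 0}, {"xyz": [0, 0, 0], "rot": [0, 0, 0], "hand": 0}]}}

```text
t: 22.52
eef_pos: [0.6266, -0.1551, 0.0415]
ee_rot: [-0.0, 0.707, 0.707, -0.0]
ft_force: [-1.6, 0.5, 2.9]
finger_gap: 0.239
```

Home at .0415, the same 11.9 mm drop. I'll release it and go to chuck_28.

Call:
{"method": "jog_arm", "body": {"rows": [{"xyz": [0, 0, -1], "rot": [0, 0, 0], "hand": 0.3}, {"xyz": [0, 0, 0], "rot": [0, 0, 0], "hand": 0.6}, {"xyz": [0, 0, 0], "rot": [0, 0, 0], "hand": 0.6}, {"xyz": [0, 0, -20], "rot": [0, 0, 0], "hand": 0.6}, {"xyz": [0, 0, -50], "rot": [0, 0, 0], "hand": 0.6}, {"xyz": [0, 0, -50], "rot": [0, 0, 0], "hand": 0.6}]}}

```text
t: 23.28
eef_pos: [0.6265, -0.1551, 0.1641]
ee_rot: [0.0, 0.707, 0.707, 0.0]
ft_force: [1.1, 0.2, 0.4]
finger_gap: 0.598
```

Call:
{"method": "jog_arm", "body": {"rows": [{"xyz": [13.5, -42, 0], "rot": [0, 0, 0], "hand": 0.6}, {"xyz": [13.5, -42, 0], "rot": [0, 0, 0], "hand": 0.6}, {"xyz": [13.5, -42, 0], "rot": [0, 0, 0], "hand": 0.6}, {"xyz": [14, -42.5, 0], "rot": [0, 0, 0], "hand": 0.6}, {"xyz": [0, 0, 40], "rot": [0, 0, 0], "hand": 0.6}, {"xyz": [0, 0, 30], "rot": [0, 0, 0], "hand": 0.6}, {"xyz": [0, 0, 0], "rot": [0, 0, 0], "hand": 0.6}, {"xyz": [0, 0, 0], "rot": [0, 0, 0], "hand": 0.6}]}}

```text
t: 24.28
eef_pos: [0.4593, -0.1012, 0.0935]
ee_rot: [0.001, 0.707, 0.707, 0.001]
ft_force: [0.9, 0.0, 0.9]
finger_gap: 0.604
```

```bash
python3 - <<'E'
from h import *
cal=calibration('wrist'); s=read_state();print(s['eef_pos'],s['ft_force'])
im=save('wrist','w11.png');sc=save('scene','s11.png')
u,v=proj(cal,(.458,-.1005,.088));print(u,v);u=int(u);v=int(v)
a=cv2.resize(im[v-64:v+64,u-50:u+50],None,fx=4,fy=4,interpolation=cv2.INTER_CUBIC)
b=cv2.resize(sc[190:318,325:425],None,fx=4,fy=4,interpolation=cv2.INTER_CUBIC)
cv2.imwrite('pics/c11.png',np.hstack([a,b])[:,:,::-1])
print(u-50,v-64)
E
```

```text
[ 0.45929951 -0.10115572  0.09354485] [0.93466638 0.01856324 0.89361972]
321.9718721036306 298.97123922279724
271 234
```

View pics/c11.png

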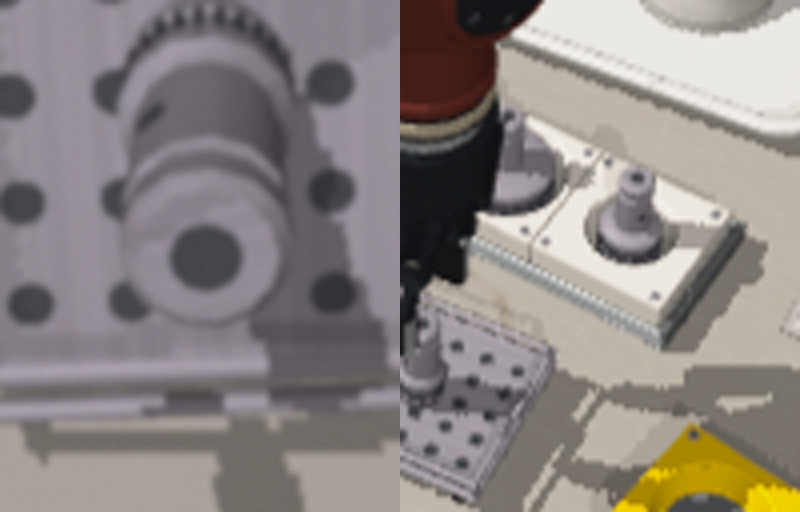

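Chuck_28 is as predicted at (322.5,298.3), and chuck_40 is home. Gripping and carrying to nest_28.

Call:
{"method": "jog_arm", "body": {"rows": [{"xyz": [0, 0, 30], "rot": [0, 0, 0], "hand": 0.6}, {"xyz": [0, 0, 10], "rot": [0, 0, 0], "hand": 0.6}, {"xyz": [0, 0, 0], "rot": [0, 0, 0], "hand": 0.6}, {"xyz": [0, 0, 0], "rot": [0, 0, 0], "hand": 0}, {"xyz": [0, 0, 0], "rot": [0, 0, 0], "hand": 0}, {"xyz": [0, 0, 0], "rot": [0, 0, 0], "hand": 0}, {"xyz": [0, 0, 0], "rot": [0, 0, 0], "hand": 0}, {"xyz": [0, 0, 0], "rot": [0, 0, 0], "hand": 0}]}}

```text
t: 25.38
eef_pos: [0.459, -0.1011, 0.053]
ee_rot: [0.001, 0.707, 0.707, 0.0]
ft_force: [-0.3, 0.3, 5.7]
finger_gap: 0.241
```

Call:
{"method": "jog_arm", "body": {"rows": [{"xyz": [0, 0, -10], "rot": [0, 0, 0], "hand": 0}, {"xyz": [0, 0, -50], "rot": [0, 0, 0], "hand": 0}, {"xyz": [0, 0, -50], "rot": [0, 0, 0], "hand": 0}, {"xyz": [44, 36.5, 0], "rot": [0, 0, 0], "hand": 0}, {"xyz": [44, 36.5, 0], "rot": [0, 0, 0], "hand": 0}, {"xyz": [44, 36.5, 0], "rot": [0, 0, 0], "hand": 0}, {"xyz": [44, 36.5, 0], "rot": [0, 0, 0], "hand": 0}, {"xyz": [44.5, 36.5, 0], "rot": [0, 0, 0], "hand": 0}]}}

```text
t: 26.38
eef_pos: [0.6408, 0.1214, 0.1615]
ee_rot: [-0.0, 0.707, 0.707, -0.0]
ft_force: [0.6, -0.7, -0.3]
finger_gap: 0.243
```

Call:
{"method": "jog_arm", "body": {"rows": [{"xyz": [0, 0, 0], "rot": [0, 0, 0], "hand": 0}, {"xyz": [0, 0, 50], "rot": [0, 0, 0], "hand": 0}, {"xyz": [0, 0, 40], "rot": [0, 0, 0], "hand": 0}, {"xyz": [0, 0, 13], "rot": [0, 0, 0], "hand": 0}, {"xyz": [0, 0, 0], "rot": [0, 0, 0], "hand": 0}, {"xyz": [0, 0, 0], "rot": [0, 0, 0], "hand": 0}, {"xyz": [0, 0, 0], "rot": [0, 0, 0], "hand": 0}]}}

```text
t: 27.25
eef_pos: [0.6422, 0.12, 0.0613]
ee_rot: [0.001, 0.707, 0.707, 0.002]
ft_force: [-0.1, -0.1, -1.1]
finger_gap: 0.236
```

```bash
python3 - <<'E'
from h import *
cal=calibration('wrist'); s=read_state();print(s['eef_pos'],s['ft_force'])
im=save('wrist','w12.png');sc=save('scene','s12.png')
a=cv2.resize(im[60:380,200:440],None,fx=1.6,fy=1.6,interpolation=cv2.INTER_CUBIC)
b=cv2.resize(sc[160:288,245:345],None,fx=4,fy=4,interpolation=cv2.INTER_CUBIC)
cv2.imwrite('pics/c12.png',np.hstack([a,b])[:,:,::-1])
E
```

```text
[0.64217076 0.11995427 0.06130864] [-0.10380074 -0.07983549 -1.14887622]
```

View pics/c12.png

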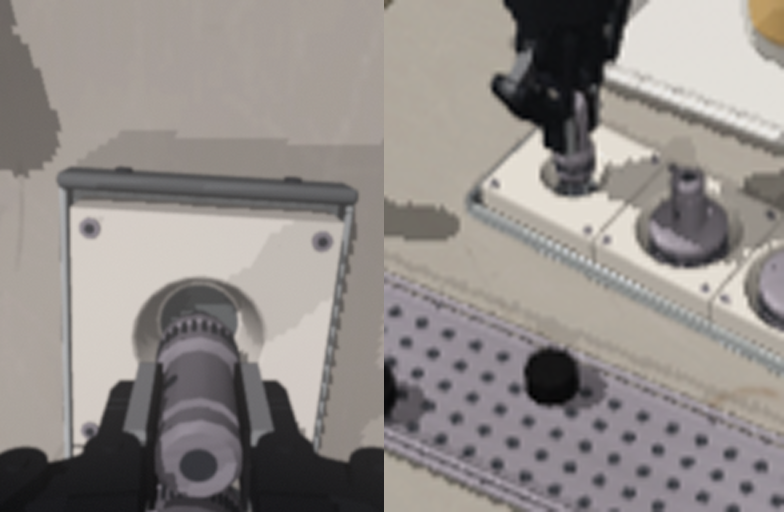

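Chuck_28 is centred (rim 132–266, chuck at 198). Lowering.

Call:
{"method": "jog_arm", "body": {"rows": [{"xyz": [0, 0, 7], "rot": [0, 0, 0], "hand": 0}, {"xyz": [0, 0, 5], "rot": [0, 0, 0], "hand": 0}, {"xyz": [0, 0, 0], "rot": [0, 0, 0], "hand": 0}, {"xyz": [0, 0, 0], "rot": [0, 0, 0], "hand": 0}, {"xyz": [0, 0, 0], "rot": [0, 0, 0], "hand": 0}]}}

```text
t: 27.98
eef_pos: [0.6405, 0.1199, 0.0469]
ee_rot: [0.0, 0.707, 0.707, 0.0]
ft_force: [-0.2, 0.7, -1.3]
finger_gap: 0.238
```

Call:
{"method": "jog_arm", "body": {"rows": [{"xyz": [0, 1.5, 0], "rot": [0, 0, 0], "hand": 0}, {"xyz": [0, 0, 2], "rot": [0, 0, 0], "hand": 0}, {"xyz": [0, 0, 1.5], "rot": [0, 0, 0], "hand": 0}, {"xyz": [0, 0, 0], "rot": [0, 0, 0], "hand": 0}, {"xyz": [0, 0, 0], "rot": [0, 0, 0], "hand": 0}]}}

```text
t: 28.6
eef_pos: [0.6418, 0.1199, 0.0432]
ee_rot: [-0.0, 0.707, 0.707, -0.0]
ft_force: [-0.3, 0.5, -1.1]
finger_gap: 0.239
```

Call:
{"method": "jog_arm", "body": {"rows": [{"xyz": [0, 0, 1], "rot": [0, 0, 0], "hand": 0}, {"xyz": [0, 0, 0], "rot": [0, 0, 0], "hand": 0}]}}

```text
t: 28.85
eef_pos: [0.6418, 0.1199, 0.0422]
ee_rot: [-0.0, 0.707, 0.707, -0.0]
ft_force: [0.1, -1.0, -0.2]
finger_gap: 0.237
```

Call:
{"method": "jog_arm", "body": {"rows": [{"xyz": [0, 0, 1], "rot": [0, 0, 0], "hand": 0}, {"xyz": [0, 0, 0], "rot": [0, 0, 0], "hand": 0}]}}

```text
t: 29.1
eef_pos: [0.6418, 0.1199, 0.0412]
ee_rot: [-0.0, 0.707, 0.707, -0.0]
ft_force: [0.4, -0.1, -1.7]
finger_gap: 0.24
```

Call:
{"method": "jog_arm", "body": {"rows": [{"xyz": [0, 0, 1], "rot": [0, 0, 0], "hand": 0}, {"xyz": [0, 0, 0], "rot": [0, 0, 0], "hand": 0}]}}

```text
t: 29.35
eef_pos: [0.6419, 0.12, 0.041]
ee_rot: [-0.0, 0.707, 0.707, -0.0]
ft_force: [-3.1, -0.4, 4.8]
finger_gap: 0.238
```

Contact at .041, the same drop again (.053 to .041). I'll release it, retreat clear and check.

Call:
{"method": "jog_arm", "body": {"rows": [{"xyz": [0, 0, -1], "rot": [0, 0, 0], "hand": 0.3}, {"xyz": [0, 0, 0], "rot": [0, 0, 0], "hand": 0.6}, {"xyz": [0, 0, 0], "rot": [0, 0, 0], "hand": 0.6}, {"xyz": [0, 0, -20], "rot": [0, 0, 0], "hand": 0.6}, {"xyz": [0, 0, -60], "rot": [0, 0, 0], "hand": 0.6}, {"xyz": [0, 0, -60], "rot": [0, 0, 0], "hand": 0.6}, {"xyz": [0, 0, -60], "rot": [0, 0, 0], "hand": 0.6}, {"xyz": [0, -60, -40], "rot": [0, 0, 0], "hand": 0.6}]}}

```text
t: 30.35
eef_pos: [0.5935, 0.1198, 0.2827]
ee_rot: [0.003, 0.707, 0.707, 0.004]
ft_force: [-0.0, 0.7, 0.9]
finger_gap: 0.603
```

Call:
{"method": "jog_arm", "body": {"rows": [{"xyz": [20, -55, 0], "rot": [0, 0, 0], "hand": 0.6}, {"xyz": [20, -55, 0], "rot": [0, 0, 0], "hand": 0.6}, {"xyz": [20, -20, 0], "rot": [0, 0, 0], "hand": 0.6}, {"xyz": [0, 0, 0], "rot": [0, 0, 0], "hand": 0.6}, {"xyz": [0, 0, 0], "rot": [0, 0, 0], "hand": 0.6}]}}

```text
t: 30.98
eef_pos: [0.4607, 0.1797, 0.2772]
ee_rot: [0.001, 0.707, 0.707, 0.001]
ft_force: [0.2, 0.2, 0.4]
finger_gap: 0.608
```

```bash
python3 - <<'E'
from h import *
print(read_state()['eef_pos'])
im=save('wrist','w13.png');sc=save('scene','s13.png')
b=cv2.resize(sc[170:290,250:410],None,fx=3,fy=3,interpolation=cv2.INTER_CUBIC)
a=cv2.resize(sc,(320,240))
c=np.zeros((360,320,3),np.uint8);c[:240]=a
cv2.imwrite('pics/c13.png',np.hstack([b,c])[:,:,::-1])
E
```

```text
[0.46065954 0.17966942 0.27721288]
```

The picture limit is reached, so I'll check numerically. I'll compare the silhouettes with where each home chuck should appear, and confirm the bottles haven't moved.

```bash
python3 - <<'E'
from h import *
cal=calibration('scene'); capture('scene')
for d in silhouettes('chuck_28','scene')[:7]: print(round(d['p'],2),np.round(d['extent'],1))
th=np.linspace(0,2*np.pi,40)
for n,r,x,y in [(28,.014,.6419,.12),(52,.026,.637,.0284),(64,.032,.6316,-.0631),(40,.02,.6266,-.1551)]:
    P=[(x+q*np.cos(t),y+q*np.sin(t),z) for q,z in((r,.0102),(r,.0362),(.011,.0762)) for t in th]
    u=np.array([proj(cal,p) for p in P]);print(n,u.min(0).round(1),(u.max(0)-u.min(0)).round(1))
for n in('bottle_left','bottle_right'): print(n,np.round(silhouettes(n,'scene')[0]['extent'],1))
s=read_state();print(s['t'],s['ft_force'])
E
```

```text
0.97 [337.4 215.1  25.   29.2]
0.71 [373.7 231.7  17.2  24.5]
0.64 [309.1 198.3  20.1  28.1]
0.46 [286.6 184.2  10.1  23.2]
28 [286.6 187.3] [10.9 24.3]
52 [310.5 201. ] [20. 28.]
64 [337.8 215.5] [25.5 30.2]
40 [373.6 230.8] [17.  26.9]
bottle_left [149.8 140.2  41.7  76.9]Traceback (most recent call last):
  File "<stdin>", line 8, in <module>
IndexError: list index out of range
```

```bash
python3 - <<'E'
from h import *
a=cv2.imread('pics/s1.png').astype(int)
b=capture('scene')[:,:,::-1].astype(int)
for n,(x0,y0,x1,y1) in {'R':(445,300,510,380),'L':(150,138,192,218)}.items(): print(n,(abs(a-b).max(2)[y0:y1,x0:x1]>40).mean())
finish_job()
E
```

```text
R 0.2948076923076923
L 0.03363095238095238
the job is handed in; nothing more can be done
```

All four chucks are back in their own holders and the job is handed in at about 31 s. From +y to −y, the order on the tool channel is chuck_28, chuck_52, chuck_64, chuck_40. I set each one down to contact before releasing it.

**Checks that agreed**
- Each chuck touched down 11.8–12.0 mm below its height on the rack, which puts all four on the bore floor.
- Close-up views after release showed 52, 64 and 40 upright in their bores.
- The final silhouettes of all four match the predicted home positions to within about 3 px.
- bottle_left looked unchanged at the end.

**Checks that failed or disagreed**
- I had used up my picture views before I could look at chuck_28 after release. It rests on the contact height and its silhouette, which sat about 3 px high; chuck_52, seen seated, was off by about the same.
- In the last check the network did not find bottle_right. A picture comparison showed 29% of the pixels in its area had changed. The arm never went near it, so this is probably a moved shadow, but I did not confirm that before handing in.

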